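# Hang the blue pipette on the stand and tug-test it

## Task

Lift the blue pipette out of the white bench rest and hang it by its finger hook over the orange hook of the pipette stand. Before you let go, tug it down gently with about 7 N to make sure it is held (the hook and the pipette must never feel more than about 15 N), then leave it hanging by itself, upright. Leave the grey pipette, the bottle and the jar where they are.

Things in the scene. Friction and masses are not known exactly. Their poses are not given: they have to be found in the camera images.
- pipette_grip (a point): Where to grasp the blue pipette (yellow push-button, 120 g): on its axis, in the upper body. z up along it, x out of its back to the finger hook. Body: bar 28 mm along x, 26 mm along y, from 78 below to 17 above this point; white shaft, 18 mm across, goes to 158 below; button ends 34 above. Grasp across y from above. It starts upright in a well of the rest; raise it over 81 mm to leave the well.
- notch (a point): Blue pipette's finger hook: middle of the roof of the downward-open notch between the body's back face and the turned-down hook end; 18.5 mm along x from the axis, 8 mm below pipette_grip, same axes. Notch 9 mm wide along x (body face 4.5 mm to -x), 14 mm along y and open at both sides, 15 mm deep (the hook end, 6 mm thick, ends 15 mm below the roof).
- hook_foot (a point): Point at bench height straight below the middle of the stand's orange hook: an upright blade with rounded top edge, 5 mm thick along x, 28 mm wide along y, free for 39 mm below its top edge. x points from the blade to the stand's post, z up. The blade's top edge is anywhere from 190 to 230 mm above the bench (its clamp was moved) and is not measured: feel or look for it.
- stand: Pipette stand, fixed: white base 150 x 120 x 10 mm, origin in the middle of its underside, axes as hook_foot, which is 45 mm to -x; steel post 16 mm across, 225 mm high, 30 mm to +x; clamp and arm carry the hook. The pipette hangs when the blade stands in the notch, the notch's roof on the blade's top edge, pipette's x along the stand's x (its body on the blade's -x side).
- hanger (a joint): How far the sprung orange hook has dipped straight down, in m: 0 unloaded, grows 1 mm for each 3 N of downward pull, stop at 8 mm.
- rest: White block, 185 (x) x 75 (y) x 88 mm high, fixed, with two wells 96 mm apart along its x, 48 mm either side of its middle; a pipette stands in each, its back towards the block's +x. Origin in the middle of its underside, z up.
- spare_grip (a point): The same point of the grey pipette with the red push-button, same size and shape, in the other well of the rest. To be left there.
- bottle: White bottle with blue cap, 52 mm across, 115 mm high, loose; origin in the middle of its underside.
- jar: Amber jar with black lid, 60 mm across, 70 mm high, loose; origin in the middle of its underside.
Things that resemble listed ones, but are neither listed nor needed, are in the scene too. Of the things like the part that bears pipette_grip, leave any that is pink; of the rest the smaller one is meant.

How it is judged:
On the way, in this order (a step that is already met when the one before it is completed fails the run):
1. the blue pipette is lifted out of the rest (height (world z) of pipette_grip above 0.238 m and contact force between the fingers and pipette above 0.5 N), for 0.05 s.
2. still held by the gripper and with the hook's blade in its notch, the pipette is pulled down on the hook with at least 4 N (hook dipped by more than 1.35 mm) for 0.3 s (value of joint hanger above 0.00135 m and contact force between the fingers and pipette above 0.5 N and x of notch in the frame of hook_foot between -0.004 and 0.004 m and y of notch in the frame of hook_foot between -0.014 and 0.014 m and angle between notch's own z axis and vertical below 0.2 rad), for 0.3 s.
At the end, for the whole second after the job is handed in: The blue pipette hangs at rest from the orange hook by its finger hook: the notch's middle within 5 mm of the blade's middle along x and 14 mm along y, its roof 180 to 240 mm above the bench, upright within 0.2 rad, slower than 0.03 m/s, carried by the stand alone and not touched by the gripper (contact force between pipette and stand above 0.4 N and x of notch in the frame of hook_foot between -0.005 and 0.005 m and y of notch in the frame of hook_foot between -0.014 and 0.014 m and height (world z) of notch between 0.18 and 0.24 m and angle between notch's own z axis and vertical below 0.2 rad and linear speed of pipette below 0.03 m/s and contact force between the fingers and pipette below 0.05 N).
It fails at once if the hook is loaded with more than 15 N downward (dipped by over 5 mm) (value of joint hanger above 0.005 m).
It fails at once if the pipette and the stand press on each other with more than 18 N (contact force between pipette and stand above 18 N).
It fails at once if the grey pipette is moved by more than 20 mm (distance of spare_grip from where it was at the start of the episode above 0.02 m).
It fails at once if the bottle is moved by more than 20 mm (distance of bottle from where it was at the start of the episode above 0.02 m).
It fails at once if the jar is moved by more than 20 mm (distance of jar from where it was at the start of the episode above 0.02 m).
It also fails if it takes over 58 s, if anything falls off the work surface, if the arm or the gripper's body presses on something with over 40 N, if the wrist force passes 120 N, or if a joint passes its speed limit or range.

## Robot

A 6-joint arm with a two-finger parallel gripper is mounted at the origin on the work surface. World frame = base frame: x ahead of the robot, y to its left, z up, the work surface at z = 0. Lengths are in m, angles in rad, forces in N, time in s.
With the tool pointing down it reaches from about 0.35 to 0.775 m from the base axis. Payload 5.5 kg.
Tool frame: the origin (TCP) lies at the very end of the fingers, on their centre line; the grasp point (between the pads) lies env.grasp_offset behind it (env.grasp_offset is the distance from the TCP to the grasp point, in m); x points along the fingers, y is the direction in which the jaws open and shut, and the axes are right-handed (so a half turn about x gives the same grasp; the last joint's range is limited). The gripper opens to 85 mm and grips with 20 to 120 N. Pads are 22 mm wide; open, the fingers measure 114 mm over their backs; the gripper's body (76 mm by 85 mm) begins 54 mm behind the grasp point. The pads swing forward as they close: fully open they stand 13 mm farther back than shut.
Start: joints at [1.032, 0.313, 0.046, 1.304, 0, 1.431], TCP at [0.223, 0.53, 0.231] pointing down, gripper open.
Joint ranges: [-2.76, 2.76], [-0.86, 1.69], [-1.03, 1.26], [-2.2, 2.34], [-1.47, 1.5], [-3.14, 3.14]. Speed limits (rad/s): [2.57, 2.57, 3.14, 3.14, 3.14, 3.14].

## Interface

Orientations are given as a unit quaternion [w, x, y, z].
In Python, from workcell import get_state, viewer, job, env gives the robot as it stands.
- The arm moves only by the tool send_rows, never from a script. Its argument "plan" is a list of rows, each a list of 6 numbers: the shift along the tool's x, y, z in mm, then the turn, a rotation vector about the tool's x, y, z in degrees. A call has exactly 10 rows; each row is the pose to reach, as a shift and turn from the pose commanded when the call began, along the tool's axes at that moment; what a row does not reach only later rows make up. A row lasts 1/8 s, in which the tool goes at most 62.5 mm and 10.7 degrees, less where a joint would pass 70% of its speed; a pose out of reach is approached as far as the arm can. A call with a gripper value outside its range is refused whole. "claw" is the finger opening in mm, from 0 to 85.4, set as the call begins (left out, the last holds). The fingers move at their own pace and stop on an object; "newtons" is the grip in N (left out, the last holds). Time passes only in rows, so rows that repeat a pose let the fingers close, or fill a call up. It gives the time, the measured TCP pose, the force and the opening at its end, in the units of the state.
- get_state(): the state, without advancing time (a new reading comes with each control period).
- viewer.read_camera(name): name is "scene" or "top"; returns a dict with "frame" (420x560x3 uint8, blue, green, red), "mtx" (3x3 intrinsics, pixels), "rvec" (rotation vector, rad) and "tvec" (3), from world to camera coordinates, as OpenCV has them. Camera axes: x right, y down, z forward; pixel columns grow to the right and rows downward; lengths in m; the calibration is good to about 2 mm. A picture is of the moment at which its call begins. There is no depth.
- job.hand_in(): hands the job in, once; it reports no verdict.
The state is a dict: "clock": time; "joint_pos": joint angles; "qvel": joint speeds; "tau": joint torques, N m; "tcp_pos": TCP position; "orientation": TCP orientation; "wrist_force": force on the tool from outside, world axes, zero at the start; "ft_torque": the same for the moment, N m; "finger_gap": finger opening in m.
Only numpy, scipy, OpenCV 4.12 (cv2) and the standard library are available. Lean on these libraries where they do the work, as an engineer would, in place of code of your own. Each camera call takes 0.05 s, during which the arm holds its last target.

## Working session

There is one attempt and no reset: what is moved stays moved. The work goes in short steps, Python scripts to look and compute and a tool call to move; the robot and the scene stay as the last step left them, time stands still between calls to the robot, and variables do not carry over. Pictures are saved under pics/ and viewed, and the job is handed in when it is done.

Besides the shell and the picture viewer there is one more tool, called after "Emit:" as name(argument=value, ...), one argument or row to a line, values as JSON. send_rows: Moves the arm, as the interface text tells. Its arguments: {"type":"object","properties":{"plan":{"type":"array"},"claw":{"type":"number"},"newtons":{"type":"number"}},"required":["plan"]}

```bash
ls; mkdir -p pics
python3 - <<'E'
from workcell import get_state, viewer, job, env
import cv2,pickle
print(get_state()); print(env.grasp_offset)
for n in("scene","top"):
    c=viewer.read_camera(n); pickle.dump(c,open(f"pics/{n}0.pkl","wb")); cv2.imwrite(f"pics/{n}0.png",cv2.resize(c["frame"],(800,600)))
    print(n,c["mtx"],c["rvec"],c["tvec"])
E
```

```text
pics
{'clock': 0.0, 'joint_pos': array([ 1.03242051e+00,  3.13961741e-01,  4.49691526e-02,  1.30358309e+00,
       -3.83345473e-06,  1.43122913e+00]), 'qvel': array([ 0.00021499, -0.00025464, -0.00097958, -0.00033943, -0.00025904,
       -0.0010585 ]), 'tau': array([-2.38214059e-03, -4.80636334e+01,  2.98528469e+01,  1.96297572e-02,
       -5.69292155e-06,  3.46830473e-05]), 'tcp_pos': array([0.22301367, 0.52943871, 0.23042684]), 'orientation': array([ 0.6928871 ,  0.13947378,  0.69330292, -0.14066128]), 'wrist_force': array([ 0.42449076, -0.70640283,  0.33748963]), 'ft_torque': array([ 0.05912763,  0.02543156, -0.02202904]), 'finger_gap': 0.08551661789129619}
0.0187
scene [[382.84020862   0.         283.00374596]
 [  0.         382.84020862 208.52564514]
 [  0.           0.           1.        ]] [ 2.11873861  1.50446106 -0.50489533] [-0.24826328 -0.33048771  1.20452802]
top [[535.27953543   0.         269.26109733]
 [  0.         535.27953543 207.94750207]
 [  0.           0.           1.        ]] [ 2.14966378 -2.16545643  0.14118456] [0.06856216 0.60475676 1.24409663]
```

View pics/scene0.png

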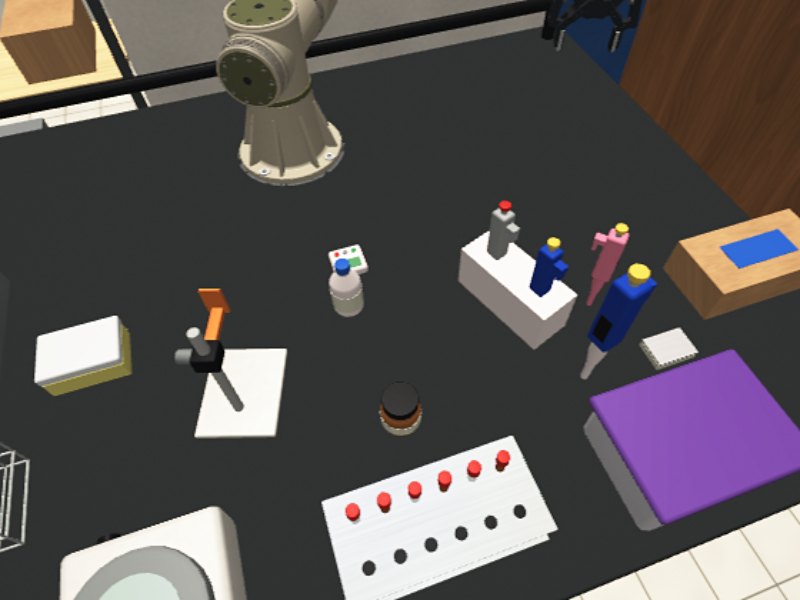

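View pics/top0.png

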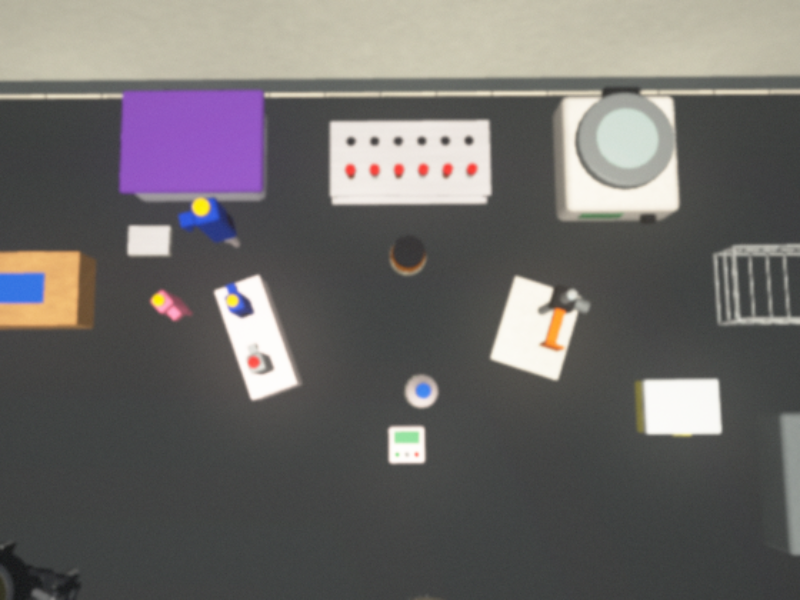

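```bash
cat > h.py <<'E'
import cv2,pickle,numpy as np
def load(n): return pickle.load(open(f"pics/{n}.pkl","rb"))
def ray(c,u,v):
    R=cv2.Rodrigues(c["rvec"])[0]; C=-R.T@c["tvec"].ravel()
    d=R.T@np.linalg.inv(c["mtx"])@np.array([u,v,1.]); return C,d
def atz(c,u,v,z):
    C,d=ray(c,u,v); return C+d*(z-C[2])/d[2]
def tri(*l):
    A=np.zeros((3,3));b=np.zeros(3)
    for c,u,v in l:
        C,d=ray(c,u,v);d/=np.linalg.norm(d);P=np.eye(3)-np.outer(d,d);A+=P;b+=P@C
    X=np.linalg.solve(A,b); return X,[proj(c,X)-[u,v] for c,u,v in l]
def proj(c,X): return cv2.projectPoints(np.array(X,float).reshape(-1,1,3),c["rvec"],c["tvec"],c["mtx"],None)[0].reshape(-1,2)
def crop(c,x0,y0,w,h,k,name):
    im=cv2.resize(c["frame"][y0:y0+h,x0:x0+w],None,fx=k,fy=k,interpolation=cv2.INTER_CUBIC)
    for i in range(0,w,10):
        cv2.line(im,(i*k,0),(i*k,6),(0,255,0),1)
        if i%20==0: cv2.putText(im,str(x0+i),(i*k,18),0,.4,(0,255,0),1)
    for i in range(0,h,10):
        cv2.line(im,(0,i*k),(6,i*k),(0,255,0),1)
        if i%20==0: cv2.putText(im,str(y0+i),(8,i*k+4),0,.4,(0,255,0),1)
    cv2.imwrite(f"pics/{name}.png",im)
E
python3 - <<'E'
from h import *
s=load("scene0");t=load("top0")
crop(t,140,180,80,105,7 if 0 else 5,"t_rest"); crop(t,335,185,85,90,6,"t_stand")
crop(s,310,130,110,120,5,"s_rest"); crop(s,115,190,100,120,5,"s_stand")
for x in (0,.5):
  for y in(0,.3):
    print(x,y,proj(t,[x,y,0]),proj(s,[x,y,0]))
E
```

```text
0 0 [[298.76035122 468.14747993]] [[204.09718333 103.48534434]]
0 0.3 [[169.58656729 469.32370654]] [[293.8061671   82.96716467]]
0.5 0 [[295.79109185 252.49018457]] [[247.40348986 229.98018435]]
0.5 0.3 [[172.873441   253.40031149]] [[360.28543261 196.80505088]]
```

View pics/t_rest.png

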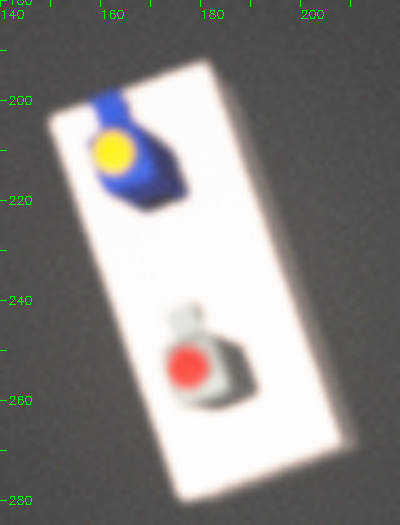

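View pics/s_rest.png

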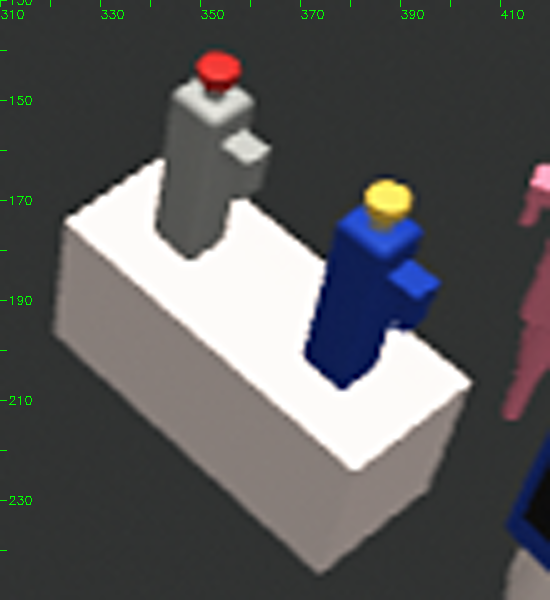

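View pics/t_stand.png

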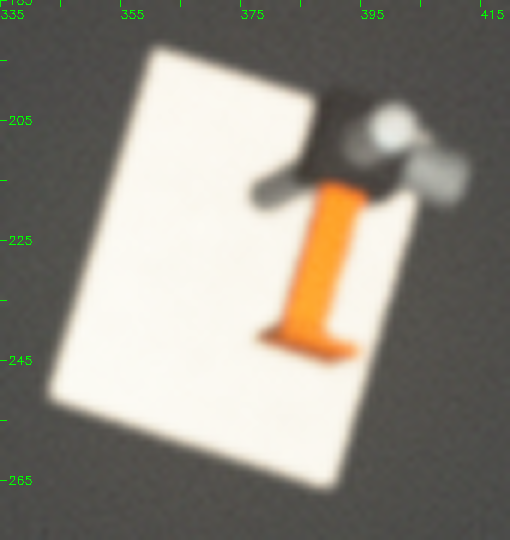

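View pics/s_stand.png

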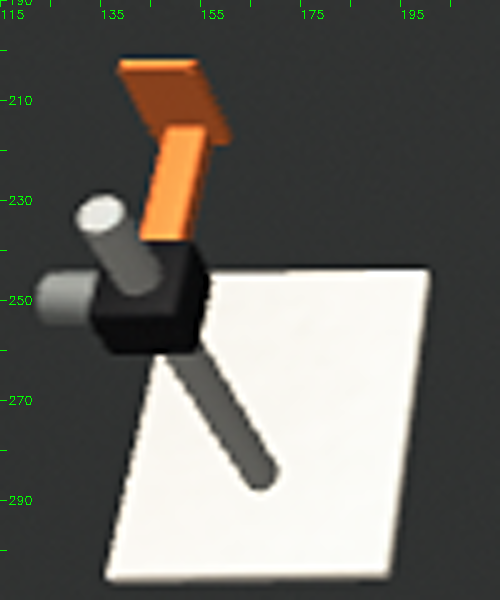

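```bash
cat > fit.py <<'E'
from h import *
from scipy.optimize import least_squares
s=load("scene0");t=load("top0")
def T(p,L):
    x,y,a=p;c,sn=np.cos(a),np.sin(a);L=np.array(L,float)
    return np.c_[x+c*L[:,0]-sn*L[:,1],y+sn*L[:,0]+c*L[:,1],L[:,2]]
def fit(obs,p0):
    f=lambda p:np.concatenate([(proj(c,T(p,[l]))-np.array(uv)).ravel() for c,uv,l in obs])
    r=least_squares(f,p0); print(r.x,np.round(r.fun.reshape(-1,2),1).tolist()); return r.x
o=lambda x,y,X,Y,k:(x+(X+.5)/k-.5,y+(Y+.5)/k-.5)
tr=lambda X,Y:o(140,180,X,Y,5); sr=lambda X,Y:o(310,130,X,Y,5)
ts=lambda X,Y:o(335,185,X,Y,6); ss=lambda X,Y:o(115,190,X,Y,5)
print("button blue",tri((t,*tr(113,152)),(s,*sr(388,193))),"red",tri((t,*tr(188,368)),(s,*sr(219,66))))
# rest: +x up in top image (x world)
X,Y,Z=.0925,.0375,.088
rest=fit([(t,tr(50,118),[X,Y,Z]),(t,tr(208,60),[X,-Y,Z]),(t,tr(342,440),[-X,-Y,Z]),(t,tr(182,500),[-X,Y,Z]),
 (s,sr(65,222),[-X,-Y,Z]),(s,sr(355,470),[X,-Y,Z]),(s,sr(471,381),[X,Y,Z]),(s,sr(320,573),[X,-Y,0]),(s,sr(55,333),[-X,-Y,0])],[.45,.35,.3])
print("wells",T(rest,[[.048,0,.088],[-.048,0,.088]]))
X,Y=.075,.06
st=fit([(t,ts(155,47),[X,Y,.01]),(t,ts(335,488),[-X,-Y,.01]),(t,ts(48,397),[-X,Y,.01]),
 (s,ss(430,269),[-X,Y,.01]),(s,ss(391,572),[X,Y,.01]),(s,ss(107,574),[X,-Y,.01])],[.5,-.2,-.3])
hf=T(st,[[-.045,0,0]])[0];print("hook_foot",hf, "post top",T(st,[[.03,0,.225]]))
print("post", tri((t,*ts(395,127)),(s,*ss(101,212))))
for z in(.19,.2,.21,.22,.23):
    P=T(st,[[-.045,.014,z],[-.045,-.014,z],[-.045,0,z]])
    a=proj(t,P);b=proj(s,P)
    print(z,((a-[335,185]+.5)*6).round().tolist(),((b-[115,190]+.5)*5).round().tolist())
E
python3 fit.py
```

```text
button blue (array([0.58175546, 0.28824166, 0.20008413]), [array([[0.10947479, 0.053321  ]]), array([[ 0.12908842, -0.00909701]])]) red (array([0.49168022, 0.25612186, 0.19804309]), [array([[0.04774995, 0.01960584]]), array([[ 0.050585  , -0.00437293]])])
[0.53779597 0.27191363 0.34829673] [[0.5, -0.0], [-0.3, 0.4], [-0.3, -0.1], [0.4, -0.5], [0.1, -0.4], [0.1, 0.0], [0.1, -0.1], [-0.0, 0.1], [-0.2, -0.1]]
wells [[0.58291383 0.2882959  0.088     ]
 [0.49267811 0.25553136 0.088     ]]
[ 0.55577439 -0.19399375 -0.32070399] [[0.1, -0.0], [-0.2, -0.1], [0.1, -0.2], [0.2, -0.8], [-0.2, -0.1], [-0.0, 0.4]]
hook_foot [ 0.51306877 -0.17980819  0.        ] post top [[ 0.5842448  -0.20345079  0.225     ]]
post (array([ 0.58405276, -0.20382524,  0.22501499]), [array([[ 0.12623281, -0.00398744]]), array([[ 0.15489352, -0.02042217]])])
0.19 [[272.0, 330.0], [349.0, 355.0], [311.0, 343.0]] [[212.0, 95.0], [140.0, 96.0], [176.0, 95.0]]
0.2 [[278.0, 328.0], [356.0, 353.0], [317.0, 341.0]] [[205.0, 79.0], [131.0, 81.0], [168.0, 80.0]]
0.21 [[284.0, 326.0], [363.0, 351.0], [323.0, 339.0]] [[197.0, 63.0], [123.0, 65.0], [160.0, 64.0]]
0.22 [[291.0, 324.0], [370.0, 350.0], [330.0, 337.0]] [[189.0, 47.0], [114.0, 49.0], [152.0, 48.0]]
0.23 [[297.0, 322.0], [377.0, 348.0], [337.0, 335.0]] [[181.0, 31.0], [105.0, 32.0], [143.0, 32.0]]
```

```bash
cat > mv.py <<'E'
import numpy as np,sys
from scipy.spatial.transform import Rotation as Ro
def rot(q): return Ro.from_quat([q[1],q[2],q[3],q[0]])
def down(psi): # tool x down, tool y at world yaw psi
    y=np.array([np.cos(psi),np.sin(psi),0]);x=np.array([0,0,-1.]);return Ro.from_matrix(np.c_[x,y,np.cross(x,y)])
def rel(st,target,psi):
    R=rot(st["orientation"]);d=R.inv().apply(np.array(target)-st["tcp_pos"])*1000
    out=[]
    for k in(0,np.pi):
        out.append((R.inv()*down(psi+k)).as_rotvec(degrees=True).round(2))
    print("shift",d.round(1),"turn",out)
E
python3 - <<'E'
from h import *
from mv import *
from workcell import get_state
s=load("scene0");t=load("top0")
print("bigblue",tri((t,140.7,144.9),(s,447,190.4))[0],"pink",tri((t,111.3,209.3),(s,434.7,160.3))[0])
print("jar",atz(t,408*.7,250*.7,.07),"bottle",atz(t,423*.7,390*.7,.115))
st=get_state();print(rot(st["orientation"]).as_matrix().round(3))
rel(st,[.5825,.2883,.30],.348+np.pi/2)
E
```

```text
bigblue [0.70606925 0.32192941 0.26159773] pink [0.58584344 0.39870279 0.18693546]
jar [0.67914117 0.0252044  0.07      ] bottle [0.44962448 0.00604456 0.115     ]
[[-0.001  0.388  0.922]
 [-0.001  0.922 -0.388]
 [-1.    -0.002 -0.   ]]
shift [-69.5 -82.8 424.9] turn [array([-42.79,  -0.05,   0.09]), array([1.3721e+02, 1.1000e-01, 6.0000e-02])]
```

Emit:
send_rows(
  plan=[
    [-60, 0, 0, 0, 0, 0],
    [-69.5, -10, 50, -8, 0, 0],
    [-69.5, -20, 100, -16, 0, 0],
    [-69.5, -30, 150, -24, 0, 0],
    [-69.5, -40, 205, -32, 0, 0],
    [-69.5, -50, 260, -40, 0, 0],
    [-69.5, -60, 315, -42.8, -0.05, 0.1],
    [-69.5, -70, 370, -42.8, -0.05, 0.1],
    [-69.5, -82.8, 424.9, -42.8, -0.05, 0.1],
    [-69.5, -82.8, 424.9, -42.8, -0.05, 0.1],
  ],
  claw=64,
  newtons=50,
)

```text
clock: 1.35
tcp_pos: [0.5856, 0.2855, 0.2987]
orientation: [0.697, -0.12, 0.697, 0.121]
wrist_force: [0.1, -0.5, -0.9]
finger_gap: 0.064
```

Run:
```python
from mv import *
from workcell import get_state
st=get_state();print(st)
rel(st,[.5825,.2883,.147],.348+np.pi/2)
```

```text
{'clock': 1.35, 'joint_pos': array([ 3.30164383e-01,  4.72331468e-01,  4.45166995e-01,  1.54423831e+00,
        6.39509173e-04, -1.25673971e-02]), 'qvel': array([ 0.05702232, -0.03464202, -0.03439246,  0.015785  ,  0.0255448 ,
        0.02148997]), 'tau': array([ -1.81956008, -56.68267608,  30.88836908,  -0.28683677,
        -0.24960933,  -0.19197105]), 'tcp_pos': array([0.58557488, 0.28545203, 0.29868657]), 'orientation': array([ 0.6965021 , -0.12039235,  0.69699703,  0.12077105]), 'wrist_force': array([ 0.12860378, -0.46758177, -0.94229888]), 'ft_torque': array([-0.02282385,  0.03986299,  0.01540731]), 'finger_gap': 0.06398184998369483}
shift [151.7   3.6  -1.8] turn [array([-0.3 , -0.03, -0.04]), array([ 1.797e+02, -6.000e-02,  5.000e-02])]
```

Emit:
send_rows(
  plan=[
    [30, 0, 0, 0, 0, 0],
    [60, 0, 0, 0, 0, 0],
    [80, 0, 0, 0, 0, 0],
    [90, 0, 0, 0, 0, 0],
    [90, 0, 0, 0, 0, 0],
    [90, 0, 0, 0, 0, 0],
    [90, 0, 0, 0, 0, 0],
    [90, 0, 0, 0, 0, 0],
    [90, 0, 0, 0, 0, 0],
    [90, 0, 0, 0, 0, 0],
  ],
)

```text
clock: 2.6
tcp_pos: [0.5829, 0.2887, 0.2109]
orientation: [0.697, -0.122, 0.696, 0.123]
wrist_force: [-0.0, -0.3, 0.4]
finger_gap: 0.0641
```

Run:
```python
from mv import *
from h import *
from workcell import get_state,viewer
st=get_state();print(st['tcp_pos'],st['qvel'].round(4),st['joint_pos'].round(3))
rel(st,[.5825,.2883,.147],.348+np.pi/2)
c=viewer.read_camera("scene");crop(c,300,90,130,120,5,"s1")
```

```text
[0.58285955 0.288719   0.21088492] [-0.0009  0.0007 -0.0005 -0.0004 -0.0007 -0.0009] [ 3.360e-01  4.680e-01  2.260e-01  1.327e+00  1.000e-03 -1.200e-02]
shift [63.9 -0.4 -0.6] turn [array([ 0.  ,  0.09, -0.08]), array([-1.8e+02,  1.2e-01,  1.4e-01])]
```

View pics/s1.png

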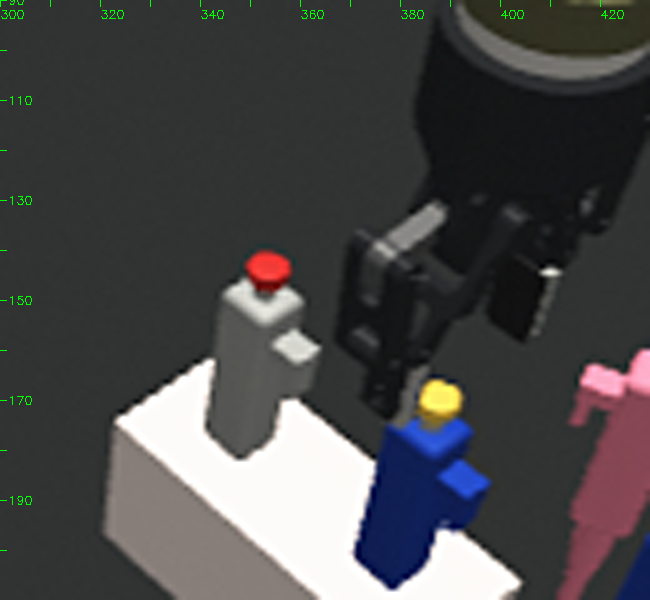

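Emit:
send_rows(
  plan=[
    [20, 0, 0, 0, 0, 0],
    [40, 0, 0, 0, 0, 0],
    [55, 0, 0, 0, 0, 0],
    [63, 0, 0, 0, 0, 0],
    [63, 0, 0, 0, 0, 0],
    [63, 0, 0, 0, 0, 0],
    [63, 0, 0, 0, 0, 0],
    [63, 0, 0, 0, 0, 0],
    [63, 0, 0, 0, 0, 0],
    [63, 0, 0, 0, 0, 0],
  ],
)

```text
clock: 3.9
tcp_pos: [0.5828, 0.2889, 0.1479]
orientation: [0.697, -0.122, 0.696, 0.123]
wrist_force: [0.3, -0.1, -0.1]
finger_gap: 0.0641
```

Emit:
send_rows(
  plan=[
    [0, 0, 0, 0, 0, 0],
    [0, 0, 0, 0, 0, 0],
    [0, 0, 0, 0, 0, 0],
    [0, 0, 0, 0, 0, 0],
    [0, 0, 0, 0, 0, 0],
    [0, 0, 0, 0, 0, 0],
    [0, 0, 0, 0, 0, 0],
    [0, 0, 0, 0, 0, 0],
    [0, 0, 0, 0, 0, 0],
    [0, 0, 0, 0, 0, 0],
  ],
  claw=10,
  newtons=50,
)

```text
clock: 5.15
tcp_pos: [0.5829, 0.289, 0.1479]
orientation: [0.697, -0.122, 0.696, 0.123]
wrist_force: [-0.1, 0.3, 1.5]
finger_gap: 0.0254
```

Run:
```python
from mv import *
from h import *
from workcell import get_state,viewer
st=get_state();print(st['tcp_pos'],st['wrist_force'],st['ft_torque'])
c=viewer.read_camera("scene");crop(c,300,90,130,120,5,"s2")
```

```text
[0.5828566  0.28899552 0.14788254] [-0.07057832  0.31720649  1.54797024] [ 0.43122651  0.15615876 -0.02355727]
```

View pics/s2.png

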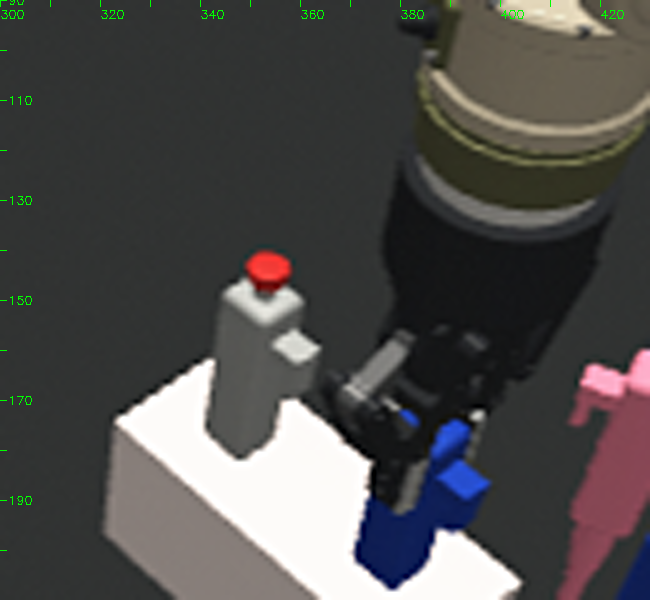

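Emit:
send_rows(
  plan=[
    [-10, 0, 0, 0, 0, 0],
    [-25, 0, 0, 0, 0, 0],
    [-45, 0, 0, 0, 0, 0],
    [-65, 0, 0, 0, 0, 0],
    [-85, 0, 0, 0, 0, 0],
    [-105, 0, 0, 0, 0, 0],
    [-120, 0, 0, 0, 0, 0],
    [-125, 0, 0, 0, 0, 0],
    [-125, 0, 0, 0, 0, 0],
    [-125, 0, 0, 0, 0, 0],
  ],
)

```text
clock: 6.45
tcp_pos: [0.5824, 0.2885, 0.2719]
orientation: [0.696, -0.122, 0.697, 0.123]
wrist_force: [-0.4, 0.3, -2.3]
finger_gap: 0.0256
```

Run:
```python
from mv import *
from h import *
from workcell import get_state,viewer
st=get_state();print(st['tcp_pos'],st['wrist_force'],st['joint_pos'].round(3))
c=viewer.read_camera("scene");pickle.dump(c,open("pics/s3.pkl","wb"));crop(c,310,60,130,150,4,"s3")
# target: grip (axis) at 18.5 mm to -x of blade
a=-.3207; hf=np.array([.51307,-.17981]); ax=hf-.0185*np.array([np.cos(a),np.sin(a)]);print(ax)
rel(st,[*ax,.273],a+np.pi/2)
```

```text
[0.58237631 0.28848705 0.27186577] [-0.40217596  0.34484563 -2.25231776] [ 3.360e-01  4.640e-01  3.670e-01  1.474e+00  1.000e-03 -1.200e-02]
[ 0.49551322 -0.17397823]
shift [  -1.6 -405.1 -239.4] turn [array([ 3.832e+01, -3.000e-02, -7.000e-02]), array([-1.4168e+02,  9.0000e-02, -4.0000e-02])]
```

View pics/s3.png

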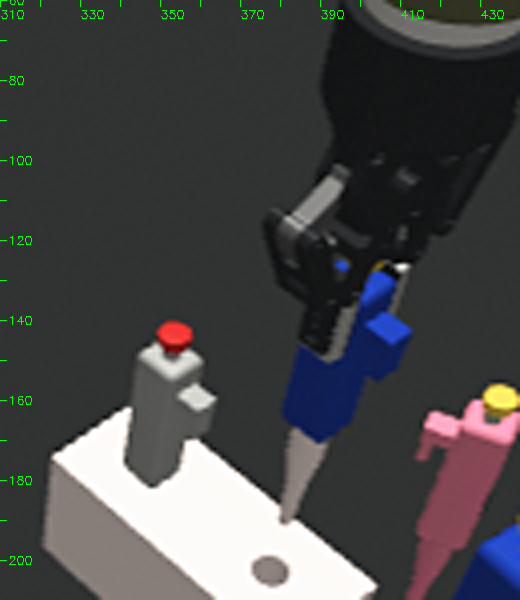

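Emit:
send_rows(
  plan=[
    [0, -20, -12, 0, 0, 0],
    [0, -60, -35, 4, 0, 0],
    [0, -105, -62, 9, 0, 0],
    [0, -150, -88, 14, 0, 0],
    [0, -195, -115, 19, 0, 0],
    [0, -240, -141, 25, 0, 0],
    [0, -285, -168, 31, 0, 0],
    [0, -320, -189, 37, 0, 0],
    [0, -340, -201, 38.3, 0, 0],
    [0, -340, -201, 38.3, 0, 0],
  ],
)

```text
clock: 7.75
tcp_pos: [0.5092, -0.1009, 0.2715]
orientation: [0.698, 0.114, 0.698, -0.113]
wrist_force: [-0.2, 0.1, -1.4]
finger_gap: 0.0259
```

Emit:
send_rows(
  plan=[
    [0, 0, 0, 0, 0, 0],
    [0, 0, 0, 0, 0, 0],
    [0, 0, 0, 0, 0, 0],
    [0, 0, 0, 0, 0, 0],
    [0, 0, 0, 0, 0, 0],
    [0, 0, 0, 0, 0, 0],
    [0, 0, 0, 0, 0, 0],
    [0, 0, 0, 0, 0, 0],
    [0, 0, 0, 0, 0, 0],
    [0, 0, 0, 0, 0, 0],
  ],
)

```text
clock: 9.0
tcp_pos: [0.5098, -0.0995, 0.2721]
orientation: [0.698, 0.113, 0.698, -0.112]
wrist_force: [-0.3, 0.3, -1.0]
finger_gap: 0.0254
```

```bash
cat > look.py <<'E'
from mv import *
from h import *
from workcell import get_state,viewer
import sys
n=sys.argv[1]
st=get_state();print(st['clock'],st['tcp_pos'],st['wrist_force'],st['joint_pos'].round(3))
c=viewer.read_camera("scene");pickle.dump(c,open(f"pics/s{n}.pkl","wb"));crop(c,100,130,150,120,5,f"s{n}")
t=viewer.read_camera("top");pickle.dump(t,open(f"pics/t{n}.pkl","wb"));crop(t,330,180,120,110,5,f"t{n}")
a=-.3207; hf=np.array([.51307,-.17981]); ex=np.array([np.cos(a),np.sin(a)]);ey=np.array([-ex[1],ex[0]]);ax=hf-.0185*ex
rel(st,[*ax,.273],a+np.pi/2)
d=st['tcp_pos'][:2]-ax;print("stand x,y off mm",d@ex*1e3,d@ey*1e3)
E
python3 look.py 4
```

```text
9.0 [ 0.50981442 -0.09954705  0.27209282] [-0.33940187  0.2633917  -0.98969995] [-0.349  0.196 -0.01   1.365  0.002 -0.028]
shift [ -1.1 -75.1   9.9] turn [array([ 0.02,  0.02, -0.11]), array([-1.7998e+02,  1.8000e-01,  3.0000e-02])]
stand x,y off mm -9.890963262126263 75.14448615091241
```

View pics/s4.png

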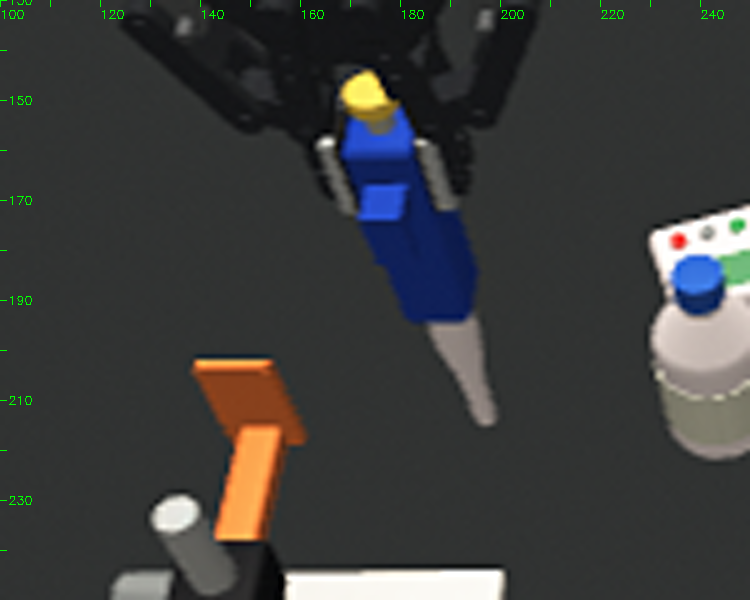

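View pics/t4.png

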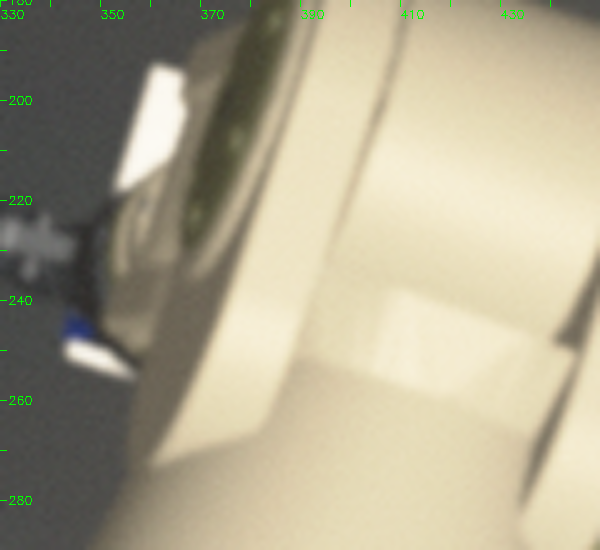

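```bash
cat > chk.py <<'E'
from fit import *
def model(n,tcp,yaw,off=(0,0,0),pts=None,x0=100,y0=130,k=5):
    c=load(n)
    L=np.array(list(pts.values()),float)/1000
    L=L+np.array(off)/1000
    P=T((tcp[0],tcp[1],yaw),L);P[:,2]+=tcp[2]+.0187
    uv=(proj(c,P)-[x0,y0]+.5)*k
    for kk,u in zip(pts,uv):print(kk,u.round(1))
pts={'button':(0,0,34),'bodytop x+y-':(14,-13,17),'bodybot x+y-':(14,-13,-78),'bodybot x+y+':(14,13,-78),'bodybot x-y+':(-14,13,-78),'tip':(0,0,-158),
'hookend y- bottom':(29,-7,-23),'hookend y+ bottom':(29,7,-23),'hooktop y-':(29,-7,-2),'hooktop y+':(29,7,-2),'hookroot y-':(14,-7,-2)}
if __name__=="__main__":
    model("s4",[.50981,-.09955,.27209],-.3207,pts=pts)
E
python3 chk.py|tail -11
python3 - <<'E'
import sys;sys.path.insert(0,'.')
import os;os.chdir('.')
from h import *
crop(load("s4"),155,135,60,90,6 if 0 else 6,"s4z")
E
```

```text
button [370.6  86.9]
bodytop x+y- [338.1 153.4]
bodybot x+y- [404.4 326.2]
bodybot x+y+ [473.1 324.9]
bodybot x-y+ [482.3 267.6]
tip [485.8 417. ]
hookend y- bottom [378.2 263.3]
hookend y+ bottom [418.2 262.6]
hooktop y- [363.  223.9]
hooktop y+ [404.  223.1]
hookroot y- [370.  190.9]
```

View pics/s4z.png

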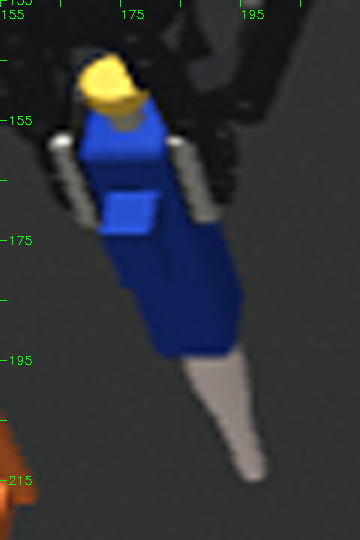

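Emit:
send_rows(
  plan=[
    [0, -10, 2, 0, 0, 0],
    [0, -25, 4, 0, 0, 0],
    [0, -40, 6, 0, 0, 0],
    [0, -55, 8, 0, 0, 0],
    [0, -68, 10, 0, 0, 0],
    [0, -75, 10, 0, 0, 0],
    [10, -75, 10, 0, 0, 0],
    [20, -75, 10, 0, 0, 0],
    [25, -75, 10, 0, 0, 0],
    [25, -75, 10, 0, 0, 0],
  ],
)

```text
clock: 10.35
tcp_pos: [0.4954, -0.1732, 0.2462]
orientation: [0.698, 0.113, 0.698, -0.112]
wrist_force: [0.1, -0.7, -1.0]
finger_gap: 0.0253
```

Emit:
send_rows(
  plan=[
    [0, 0, 0, 0, 0, 0],
    [0, 0, 0, 0, 0, 0],
    [0, 0, 0, 0, 0, 0],
    [0, 0, 0, 0, 0, 0],
    [0, 0, 0, 0, 0, 0],
    [0, 0, 0, 0, 0, 0],
    [0, 0, 0, 0, 0, 0],
    [0, 0, 0, 0, 0, 0],
    [0, 0, 0, 0, 0, 0],
    [0, 0, 0, 0, 0, 0],
  ],
)

```text
clock: 11.6
tcp_pos: [0.4957, -0.1738, 0.2469]
orientation: [0.698, 0.113, 0.698, -0.112]
wrist_force: [0.3, -0.2, -1.7]
finger_gap: 0.0254
```

```bash
python3 look.py 5; python3 -c "
from h import *
crop(load('s5'),120,140,75,95,6,'s5z')"
```

```text
11.6 [ 0.49571123 -0.17381573  0.24692453] [ 0.27731591 -0.23791562 -1.68369961] [-0.491  0.212 -0.05   1.309  0.002 -0.171]
shift [-26.1  -0.2  -0.1] turn [array([ 0.02,  0.02, -0.11]), array([-1.7998e+02,  1.8000e-01,  3.0000e-02])]
stand x,y off mm 0.13668743337448958 0.21662933566069603
```

View pics/s5z.png

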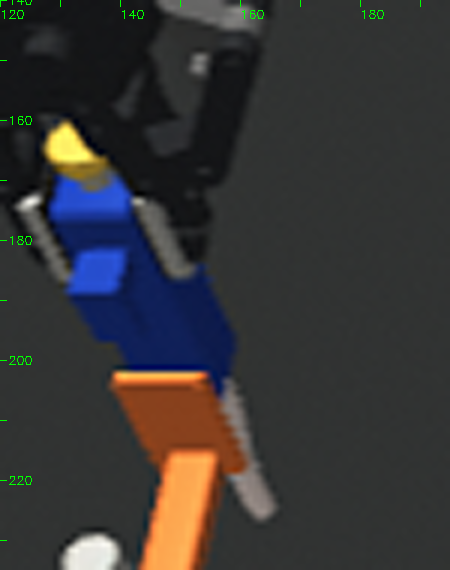

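Emit:
send_rows(
  plan=[
    [6, 0, 0, 0, 0, 0],
    [12, 0, 0, 0, 0, 0],
    [18, 0, 0, 0, 0, 0],
    [23, 0, 0, 0, 0, 0],
    [26, 0, 0, 0, 0, 0],
    [28, 0, 0, 0, 0, 0],
    [28, 0, 0, 0, 0, 0],
    [28, 0, 0, 0, 0, 0],
    [28, 0, 0, 0, 0, 0],
    [28, 0, 0, 0, 0, 0],
  ],
)

```text
clock: 12.95
tcp_pos: [0.4958, -0.1738, 0.2191]
orientation: [0.698, 0.113, 0.698, -0.112]
wrist_force: [-0.6, -0.5, -1.0]
finger_gap: 0.0251
```

```bash
python3 look.py 6; python3 -c "
from h import *
crop(load('s6'),120,150,75,95,6,'s6z')"
```

```text
12.95 [ 0.49580242 -0.17378852  0.21905514] [-0.64383321 -0.48214331 -0.96079644] [-0.491  0.221 -0.108  1.242  0.002 -0.171]
shift [-53.9  -0.2  -0.2] turn [array([ 0.03,  0.03, -0.11]), array([-1.7997e+02,  1.7000e-01,  5.0000e-02])]
stand x,y off mm 0.21464961689562775 0.27119483886584844
```

View pics/s6z.png

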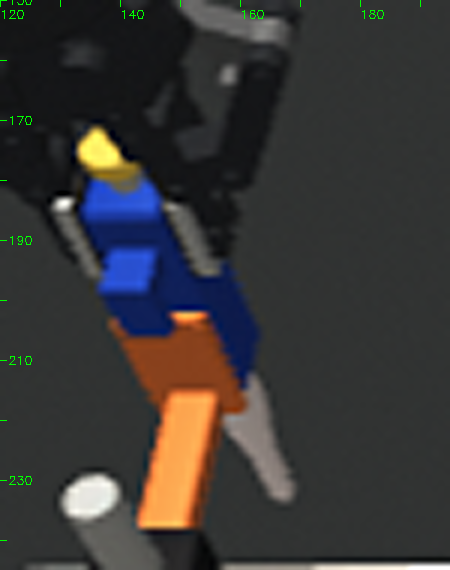

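Emit:
send_rows(
  plan=[
    [0.5, 0, 0, 0, 0, 0],
    [1, 0, 0, 0, 0, 0],
    [1.5, 0, 0, 0, 0, 0],
    [2, 0, 0, 0, 0, 0],
    [2.5, 0, 0, 0, 0, 0],
    [3, 0, 0, 0, 0, 0],
    [3, 0, 0, 0, 0, 0],
    [3, 0, 0, 0, 0, 0],
    [3, 0, 0, 0, 0, 0],
    [3, 0, 0, 0, 0, 0],
  ],
)

```text
clock: 14.3
tcp_pos: [0.4957, -0.1738, 0.2159]
orientation: [0.698, 0.113, 0.698, -0.112]
wrist_force: [-0.2, -1.1, -1.7]
finger_gap: 0.0254
```

```bash
cat > f.py <<'E'
from workcell import get_state
s=get_state();print(s['clock'],s['tcp_pos'].round(4),s['wrist_force'].round(2),s['ft_torque'].round(3))
E
python3 f.py
```

```text
14.3 [ 0.4957 -0.1738  0.2159] [-0.18 -1.11 -1.68] [ 0.011  0.027 -0.017]
```

Emit:
send_rows(
  plan=[
    [0.5, 0, 0, 0, 0, 0],
    [1, 0, 0, 0, 0, 0],
    [1.5, 0, 0, 0, 0, 0],
    [2, 0, 0, 0, 0, 0],
    [2, 0, 0, 0, 0, 0],
    [2, 0, 0, 0, 0, 0],
    [2, 0, 0, 0, 0, 0],
    [2, 0, 0, 0, 0, 0],
    [2, 0, 0, 0, 0, 0],
    [2, 0, 0, 0, 0, 0],
  ],
)

```text
clock: 15.55
tcp_pos: [0.4958, -0.1737, 0.214]
orientation: [0.698, 0.113, 0.698, -0.112]
wrist_force: [-0.4, -0.4, -1.2]
finger_gap: 0.0259
```

```bash
python3 f.py
```

```text
15.55 [ 0.4958 -0.1737  0.214 ] [-0.44 -0.4  -1.23] [ 0.004  0.    -0.008]
```

Emit:
send_rows(
  plan=[
    [0.5, 0, 0, 0, 0, 0],
    [1, 0, 0, 0, 0, 0],
    [1.5, 0, 0, 0, 0, 0],
    [2, 0, 0, 0, 0, 0],
    [2, 0, 0, 0, 0, 0],
    [2, 0, 0, 0, 0, 0],
    [2, 0, 0, 0, 0, 0],
    [2, 0, 0, 0, 0, 0],
    [2, 0, 0, 0, 0, 0],
    [2, 0, 0, 0, 0, 0],
  ],
)

```text
clock: 16.8
tcp_pos: [0.4957, -0.1737, 0.2119]
orientation: [0.698, 0.113, 0.698, -0.112]
wrist_force: [-0.1, -0.4, -1.6]
finger_gap: 0.0255
```

```bash
python3 f.py
```

```text
16.8 [ 0.4957 -0.1737  0.2119] [-0.07 -0.36 -1.61] [-0.04   0.031  0.011]
```

Emit:
send_rows(
  plan=[
    [0.5, 0, 0, 0, 0, 0],
    [1, 0, 0, 0, 0, 0],
    [1.5, 0, 0, 0, 0, 0],
    [2, 0, 0, 0, 0, 0],
    [2, 0, 0, 0, 0, 0],
    [2, 0, 0, 0, 0, 0],
    [2, 0, 0, 0, 0, 0],
    [2, 0, 0, 0, 0, 0],
    [2, 0, 0, 0, 0, 0],
    [2, 0, 0, 0, 0, 0],
  ],
)

```text
clock: 18.05
tcp_pos: [0.4958, -0.1737, 0.2099]
orientation: [0.698, 0.113, 0.698, -0.112]
wrist_force: [-0.6, 0.5, -1.8]
finger_gap: 0.0259
```

```bash
python3 look.py 7; python3 -c "
from h import *
crop(load('s7'),120,150,75,95,6,'s7z')"
```

```text
18.05 [ 0.49575685 -0.17373507  0.20992103] [-0.58438049  0.50297249 -1.81399448] [-0.491  0.224 -0.125  1.221  0.002 -0.171]
shift [-63.1  -0.2  -0.1] turn [array([ 0.03,  0.02, -0.12]), array([-1.7997e+02,  1.8000e-01,  3.0000e-02])]
stand x,y off mm 0.15455932831560892 0.30755988608086476
```

View pics/s7z.png

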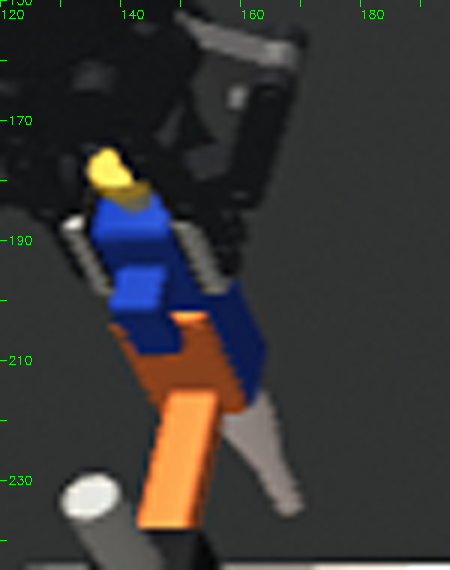

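Emit:
send_rows(
  plan=[
    [0.5, 0, 0, 0, 0, 0],
    [1, 0, 0, 0, 0, 0],
    [1.5, 0, 0, 0, 0, 0],
    [2, 0, 0, 0, 0, 0],
    [2.5, 0, 0, 0, 0, 0],
    [3, 0, 0, 0, 0, 0],
    [3.5, 0, 0, 0, 0, 0],
    [4, 0, 0, 0, 0, 0],
    [4, 0, 0, 0, 0, 0],
    [4, 0, 0, 0, 0, 0],
  ],
)

```text
clock: 19.4
tcp_pos: [0.4958, -0.1737, 0.2059]
orientation: [0.698, 0.113, 0.698, -0.112]
wrist_force: [-0.2, 0.2, -1.0]
finger_gap: 0.0254
```

```bash
python3 f.py
```

```text
19.4 [ 0.4958 -0.1737  0.2059] [-0.23  0.21 -0.97] [-0.063  0.024  0.025]
```

Emit:
send_rows(
  plan=[
    [0.5, 0, 0, 0, 0, 0],
    [1, 0, 0, 0, 0, 0],
    [1.5, 0, 0, 0, 0, 0],
    [2, 0, 0, 0, 0, 0],
    [2, 0, 0, 0, 0, 0],
    [2, 0, 0, 0, 0, 0],
    [2, 0, 0, 0, 0, 0],
    [2, 0, 0, 0, 0, 0],
    [2, 0, 0, 0, 0, 0],
    [2, 0, 0, 0, 0, 0],
  ],
)

```text
clock: 20.65
tcp_pos: [0.4957, -0.1737, 0.2039]
orientation: [0.698, 0.113, 0.698, -0.112]
wrist_force: [-0.0, 0.5, -1.2]
finger_gap: 0.0254
```

```bash
python3 f.py
```

```text
20.65 [ 0.4957 -0.1737  0.2039] [-0.01  0.52 -1.19] [ 0.002  0.007 -0.01 ]
```

Emit:
send_rows(
  plan=[
    [0.5, 0, 0, 0, 0, 0],
    [1, 0, 0, 0, 0, 0],
    [1.5, 0, 0, 0, 0, 0],
    [1.5, 0, 0, 0, 0, 0],
    [1.5, 0, 0, 0, 0, 0],
    [1.5, 0, 0, 0, 0, 0],
    [1.5, 0, 0, 0, 0, 0],
    [1.5, 0, 0, 0, 0, 0],
    [1.5, 0, 0, 0, 0, 0],
    [1.5, 0, 0, 0, 0, 0],
  ],
)

```text
clock: 21.9
tcp_pos: [0.4957, -0.1737, 0.2024]
orientation: [0.698, 0.113, 0.698, -0.112]
wrist_force: [-0.1, 0.4, -1.2]
finger_gap: 0.0252
```

```bash
python3 f.py
```

```text
21.9 [ 0.4957 -0.1737  0.2024] [-0.1   0.42 -1.23] [ 0.032  0.08  -0.005]
```

Roof now near 0.213; no contact yet.

Emit:
send_rows(
  plan=[
    [0.5, 0, 0, 0, 0, 0],
    [1, 0, 0, 0, 0, 0],
    [1.5, 0, 0, 0, 0, 0],
    [1.5, 0, 0, 0, 0, 0],
    [1.5, 0, 0, 0, 0, 0],
    [1.5, 0, 0, 0, 0, 0],
    [1.5, 0, 0, 0, 0, 0],
    [1.5, 0, 0, 0, 0, 0],
    [1.5, 0, 0, 0, 0, 0],
    [1.5, 0, 0, 0, 0, 0],
  ],
)

```text
clock: 23.15
tcp_pos: [0.4958, -0.1737, 0.2009]
orientation: [0.698, 0.113, 0.698, -0.112]
wrist_force: [-0.1, -0.3, -0.5]
finger_gap: 0.0255
```

```bash
python3 f.py
```

```text
23.15 [ 0.4958 -0.1737  0.2009] [-0.1  -0.25 -0.49] [0.006 0.021 0.08 ]
```

Emit:
send_rows(
  plan=[
    [0.5, 0, 0, 0, 0, 0],
    [1, 0, 0, 0, 0, 0],
    [1.5, 0, 0, 0, 0, 0],
    [1.5, 0, 0, 0, 0, 0],
    [1.5, 0, 0, 0, 0, 0],
    [1.5, 0, 0, 0, 0, 0],
    [1.5, 0, 0, 0, 0, 0],
    [1.5, 0, 0, 0, 0, 0],
    [1.5, 0, 0, 0, 0, 0],
    [1.5, 0, 0, 0, 0, 0],
  ],
)

```text
clock: 24.4
tcp_pos: [0.4958, -0.1738, 0.1995]
orientation: [0.698, 0.113, 0.698, -0.112]
wrist_force: [-1.2, -0.3, 4.3]
finger_gap: 0.0257
```

```bash
python3 f.py
```

```text
24.4 [ 0.4958 -0.1738  0.1995] [-1.23 -0.29  4.3 ] [ 0.044  0.19  -0.045]
```

Emit:
send_rows(
  plan=[
    [0.3, 0, 0, 0, 0, 0],
    [0.6, 0, 0, 0, 0, 0],
    [0.6, 0, 0, 0, 0, 0],
    [0.6, 0, 0, 0, 0, 0],
    [0.6, 0, 0, 0, 0, 0],
    [0.6, 0, 0, 0, 0, 0],
    [0.6, 0, 0, 0, 0, 0],
    [0.6, 0, 0, 0, 0, 0],
    [0.6, 0, 0, 0, 0, 0],
    [0.6, 0, 0, 0, 0, 0],
  ],
)

```text
clock: 25.65
tcp_pos: [0.4958, -0.1738, 0.199]
orientation: [0.698, 0.113, 0.698, -0.112]
wrist_force: [-2.0, 0.7, 5.2]
finger_gap: 0.0254
```

```bash
python3 look.py 8; python3 f.py; python3 -c "
from h import *
crop(load('s8'),120,150,75,95,6,'s8z')"
```

```text
25.65 [ 0.49581928 -0.17376733  0.19901167] [-1.99247763  0.67554825  5.23660056] [-0.491  0.229 -0.147  1.195  0.002 -0.171]
shift [-74.   -0.2  -0.2] turn [array([ 0.02,  0.04, -0.11]), array([-1.7997e+02,  1.7000e-01,  6.0000e-02])]
stand x,y off mm 0.22397078212736257 0.29662468844715006
25.75 [ 0.4958 -0.1738  0.199 ] [-1.55  0.07  5.69] [ 0.09   0.251 -0.003]
```

View pics/s8z.png

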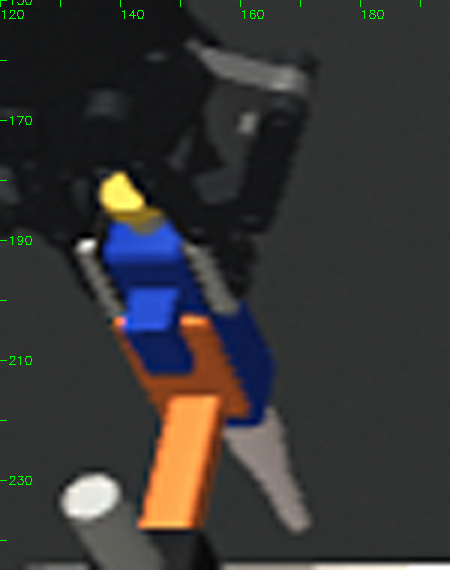

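Emit:
send_rows(
  plan=[
    [0, 0, 0, 0, 0, 0],
    [-0.6, 0, 0, 0, 0, 0],
    [-1.2, 0, 0, 0, 0, 0],
    [-1.6, 0, 0, 0, 0, 0],
    [-1.6, 0, 0, 0, 0, 0],
    [-1.6, 0, 0, 0, 0, 0],
    [-1.6, 0, 0, 0, 0, 0],
    [-1.6, 0, 0, 0, 0, 0],
    [-1.6, 0, 0, 0, 0, 0],
    [-1.6, 0, 0, 0, 0, 0],
  ],
)

```text
clock: 27.0
tcp_pos: [0.4957, -0.1737, 0.2004]
orientation: [0.698, 0.113, 0.698, -0.112]
wrist_force: [-0.0, -0.0, 1.2]
finger_gap: 0.0254
```

```bash
python3 f.py
```

```text
27.0 [ 0.4957 -0.1737  0.2004] [-0.04 -0.01  1.19] [-0.01  -0.006 -0.012]
```

Emit:
send_rows(
  plan=[
    [0, 0, 0, 0, 0, 0],
    [0, 0, 0, 0, 0, 0],
    [0, 0, 0, 0, 0, 0],
    [0, 0, 0, 0, 0, 0],
    [0, 0, 0, 0, 0, 0],
    [0, 0, 0, 0, 0, 0],
    [0, 0, 0, 0, 0, 0],
    [0, 0, 0, 0, 0, 0],
    [0, 0, 0, 0, 0, 0],
    [0, 0, 0, 0, 0, 0],
  ],
  claw=44,
)

```text
clock: 28.25
tcp_pos: [0.4958, -0.1737, 0.2004]
orientation: [0.698, 0.113, 0.698, -0.112]
wrist_force: [-0.4, 0.3, -0.3]
finger_gap: 0.044
```

```bash
python3 f.py; python3 look.py 9; python3 -c "
from h import *
crop(load('s9'),120,150,75,95,6,'s9z')"
```

```text
28.25 [ 0.4958 -0.1737  0.2004] [-0.43  0.3  -0.27] [-0.006 -0.009  0.02 ]
28.25 [ 0.49575523 -0.17372368  0.20044884] [-0.42731635  0.29731301 -0.26504369] [-0.491  0.228 -0.144  1.199  0.002 -0.171]
shift [-72.6  -0.2  -0.1] turn [array([ 0.03,  0.02, -0.11]), array([-1.7997e+02,  1.8000e-01,  3.0000e-02])]
stand x,y off mm 0.14942380133732627 0.3178562926511173
```

View pics/s9z.png

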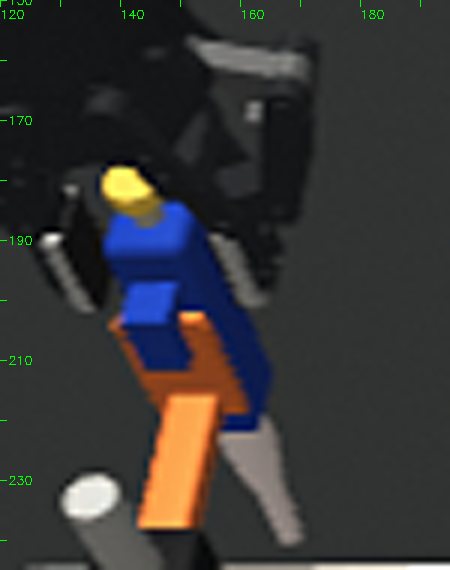

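Emit:
send_rows(
  plan=[
    [0, 0, 0, 0, 0, 0],
    [0, 0, 0, 0, 0, 0],
    [0, 0, 0, 0, 0, 0],
    [-5, 0, 0, 0, 0, 0],
    [-15, 0, 0, 0, 0, 0],
    [-30, 0, 0, 0, 0, 0],
    [-50, 0, 0, 0, 0, 0],
    [-75, 0, 0, 0, 0, 0],
    [-100, 0, 0, 0, 0, 0],
    [-120, 0, 0, 0, 0, 0],
  ],
  claw=54,
)

```text
clock: 29.6
tcp_pos: [0.4959, -0.1741, 0.3228]
orientation: [0.699, 0.113, 0.697, -0.112]
wrist_force: [0.6, 0.3, 0.1]
finger_gap: 0.0542
```

Emit:
send_rows(
  plan=[
    [0, 0, -20, 0, 0, 0],
    [0, 0, -40, 0, 0, 0],
    [0, 0, -60, 0, 0, 0],
    [0, 0, -80, 0, 0, 0],
    [0, 0, -80, 0, 0, 0],
    [0, 0, -80, 0, 0, 0],
    [0, 0, -80, 0, 0, 0],
    [0, 0, -80, 0, 0, 0],
    [0, 0, -80, 0, 0, 0],
    [0, 0, -80, 0, 0, 0],
  ],
)

```text
clock: 30.85
tcp_pos: [0.4198, -0.1488, 0.3203]
orientation: [0.698, 0.113, 0.698, -0.112]
wrist_force: [0.1, -0.5, -0.4]
finger_gap: 0.054
```

```bash
python3 f.py; python3 look.py 10; python3 -c "
from h import *
crop(load('s10'),120,150,75,95,6,'s10z')
import cv2;cv2.imwrite('pics/s10f.png',load('s10')['frame'])"
```

```text
30.85 [ 0.4198 -0.1488  0.3203] [ 0.12 -0.48 -0.41] [-0.009  0.016 -0.01 ]
30.85 [ 0.41978901 -0.14876939  0.32026399] [ 0.12424437 -0.47968284 -0.41392411] [-0.523  0.048 -0.063  1.46   0.002 -0.202]
shift [47.3 -0.2 79.8] turn [array([ 0.03,  0.  , -0.12]), array([-179.97,    0.18,    0.  ])]
stand x,y off mm -79.81001761662473 0.05295143279104566
```

View pics/s10z.png

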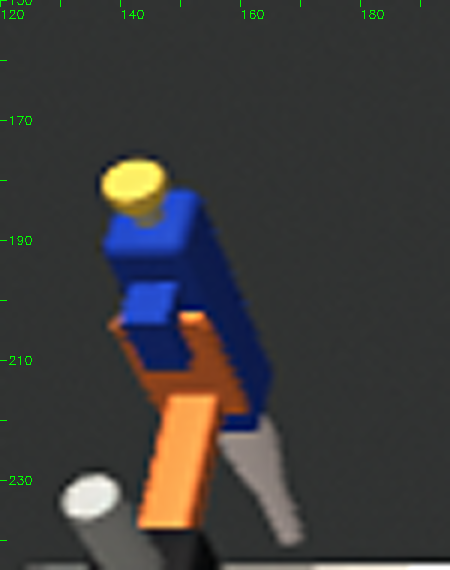

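View pics/s10f.png

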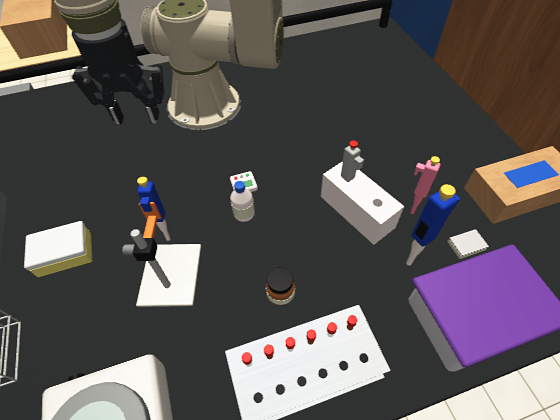

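```bash
python3 -c "
from workcell import job
print(job.hand_in())"
```

```text
the job is handed in; nothing more can be done
None
```

The blue pipette now hangs by its finger hook on the orange hook of the stand. I handed the job in at about 31 s on the robot's clock; hand-in gave no verdict.

- **Lift:** I took the smaller blue pipette, not the larger blue look-alike or the pink one. I gripped it across y with 50 N and lifted it clear of its well.
- **Hanging:** I lowered it in small steps while watching the wrist force. It made contact with the notch's roof about 0.211 m above the bench, which matches the 0.210 m I read from the cameras.
- **Tug:** I pulled down with about 6.5–7 N, roughly 2.2 mm of dip, and held it for more than 1 s. The dip is worked out from the force, since the hanger joint can't be read. I then eased off the load, opened the fingers and backed the gripper away.

**Last checks:**
- The pipette looked the same in the pictures before and after the gripper left, with the blade in the notch. I judge its lean at about 0.03–0.05 rad by eye; I did not fit it.
- The wrist force was back to about zero, and the gripper stood about 0.14 m away.
- The grey pipette, bottle and jar look undisturbed, judged by eye and not measured.

One small disagreement: at the carry height, the body's top and bottom edges in the picture sat about 1 pixel inside where I had projected them. I put this down to its rounded edges, and the blade went into the notch without touching the sides noticeably.

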